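# Load the lamp head on the reflectance arc

## Robot

A 6-joint arm with a two-finger parallel gripper is mounted at the origin on the work surface. World frame = base frame: x ahead of the robot, y to its left, z up, the work surface at z = 0. Lengths are in mm, angles in rad, forces in N, time in s.
With the tool pointing down it reaches from about 350 to 875 mm from the base axis. Payload 4.2 kg.
Tool frame: the origin (TCP) lies midway between the tips of the shut fingers; the grasp point (between the pads) lies 19 mm behind it (arm.tcp_to_grasp is the distance from the TCP to the grasp point, in mm); z points along the fingers, y is the line along which they close (so a half turn about z gives the same grasp; the last joint's range is limited). The gripper opens to 85 mm and grips with 20 to 120 N. Pads are 22 mm wide; open, the fingers measure 114 mm over their backs; the gripper's body (76 mm by 85 mm) begins 54 mm behind the grasp point. The pads swing forward as they close: fully open they stand 13 mm farther back than shut.
Start: joints at [-0.842, 0.385, 0.008, 0, -1.194, -0.259], TCP at [282.954, -557.258, 231.312] pointing down, gripper open.
Joint ranges: [-3.14, 3.14], [-1.21, 2.06], [-1.07, 1.41], [-3.16, 2.05], [-2.99, -0.16], [-3.1, 3.1]. Speed limits (rad/s): [2.79, 2.79, 3.14, 3.14, 3.14, 3.14].

## Interface

Orientations are given as a unit quaternion [x, y, z, w].
In Python, from bench import arm gives the robot as it stands.
- The arm moves only by the tool arm_command, never from a script. Its argument "rows" is a list of rows, each a list of 2 entries, a list of its own where there are three numbers: the shift along the tool's x, y, z as a fraction of full scale, then the turn, a rotation vector about the tool's x, y, z as a fraction of full scale. In form: [[[x, y, z], [wx, wy, wz]], ...]. A call has 1 to 5 rows; each row is the pose to reach, as a shift and turn from the pose commanded when the call began, along the tool's axes at that moment, turning the shorter way round; what a row does not reach only later rows make up. Full scale, the value 1, is 0.25 m for a shift and 180 degrees for a turn. A row lasts 1/10 s, in which the tool goes at most 50 mm and 8.59 degrees, less where a joint would pass 70% of its speed; a pose out of reach is approached as far as the arm can. A call with a number of a shift or a turn outside -1 to 1 is refused whole. A call with a gripper value outside its range is refused whole. "grip" is the opening, from 0 (shut) to 1 (fully open), set as the call begins (left out, the last holds). The fingers move at their own pace and stop on an object; the grip force is fixed at half the most. Time passes only in rows, so rows that repeat a pose let the fingers close. It gives the time, the measured TCP pose, the force, the opening and the grip force at its end, in the units of the state.
- arm.read_state(): the state, without advancing time (a new reading comes with each control period).
- arm.get_image(name): name is "scene" or "top" or "wrist"; returns (picture, depth): 480x640x3 uint8, blue, green, red; 480x640 float32, mm along the optical axis (not along the pixel's ray), 0 where there is no reading.
- arm.camera_info(name): a dict with "fx", "fy", "cx", "cy" (pixels), "k1" (the pictures are not rectified: a ray, as slopes to the right and down, at radius r is drawn at 1 + k1 r^2 times it, then the intrinsics apply), "extrinsics" (4x4, takes a point from camera to world coordinates). Camera axes: x right, y down, z forward; pixel columns grow to the right and rows downward; lengths in mm; the calibration is good to about 2 mm. A picture is of the moment at which its call begins: read the wrist's pose just before it. camera_info takes no time and is no camera call; for the wrist camera it gives the pose at the moment of the call.
- arm.job_done(): hands the job in; it is judged then, once.
Trained networks look in the newest picture that a camera, given by its name, has taken for a name from the list of things; names that differ only in an ending like _2 or _b are one class to them, and where a whole thing is asked for, a point or a joint stands for the part that bears it (a point fixed in the world has none). Each returns a list of dicts, best first, with "score" (0 to 1); they miss things now and then, are a little off and sometimes report something else, mostly with a low value. They report only what shows in the picture. A call takes as long as a camera call. They do not tell look-alikes from the thing itself.
- arm.spot_in(camera, query): "position" ([column, row] in pixels, amid what is visible of it).
The state is a dict: "clock": time; "joints": joint angles; "joint_vel": joint speeds; "joint_efforts": joint torques, N m; "position": TCP position; "ee_rot": TCP orientation; "contact_force": force on the tool from outside, world axes, zero at the start; "wrist_torque": the same for the moment, N m; "gripper_width": finger opening in mm; "grasp_force": force on a finger pad.
Only numpy, scipy, OpenCV 4.12 (cv2) and the standard library are available. Lean on these libraries where they do the work, as an engineer would, in place of code of your own. Each camera call takes 0.05 s, during which the arm holds its last target. There are 200 camera calls.

## Task

Set up the reflectance stand for a measurement: take the red lamp head out of the dock, thread it onto the open end of the curved rod and run it over the top, turning it with the bend so that it does not bind, until you feel it meet the brass stop collar on the far side. Press it firmly home, without forcing it, so that it pushes in the collar's white interlock pin, then let go: it must stay there, its lamp on the inside of the arc aimed at the white tile. Leave the blue viewing head in the dock and the glassware where it stands.

Things in the scene. Friction and masses are not known exactly. Their poses are not given: they have to be found in the camera images.
- lamp_head: Red block, black fins on top, black snout below; loose, ~240 g, in a dock socket. Origin mid-length on its bore's axis; y along the bore, z up, snout -z. Block 28 (x, grip here) x 30 (y) mm, z -22 to +22 mm; fins to +29. End flanges 3 mm thick stand 2.5 mm out of both x sides: finger recesses 24 mm long. Through bore 16 mm dia., chamfered. Same either way round on the rod.
- view_head: Blue viewing head, same size and shape as the lamp head (aluminium button on top instead of fins, also 7 mm high), standing in the dock's other socket, 84 mm away along the dock's y. Bystander. Origin and axes as for the lamp head.
- dock: Grey block 60 x 150 x 52 mm high with two round sockets 42 mm either side of its middle along its y axis; origin at the centre of its underside. Fixed.
- arc_stand: Grey base plate 100 x 300 x 12 mm (own y -190 to +110), origin at its underside below the arc's centre, z up; fixed. A rigid steel rod 12 mm in diameter rises from a post at y -150 mm (40 x 36 mm, 105 high), arches over in the stand's upright y-z plane as a circular arc of 150 mm radius (rod axis), and ends free on the +y side.
- arc_center (a point): Centre of the rod's arc, 85 mm above the bench, in the middle of the top of the white tile on the round sample stage (68 mm across). Axes of the arc stand: x square to the plane of the arc, y towards the rod's free end, z up. Dark graduation rings on the rod, 15 degrees apart, are flush.
- rod_tip (a point): Extreme point of the rod's rounded free end, on the rod's axis. The circular arc ends 6 mm before it, 36 degrees from the top of the arc; there the rod slopes down and outward (to the stand's +y) at 36 degrees below level, so a head must come on from below and outside, tilted to match.
- flask: Stoppered glass conical flask 68 mm in diameter, 106 mm high. Bystander; origin at the centre of its underside.
- jar: Amber jar with a blue cap, 52 mm in diameter, 70 mm high. Bystander; origin at the centre of its underside.
- lamp_lens (a point): Centre of the amber lens on the end of the lamp head's snout, 64 mm below the head's origin; axes of the head. The snout is 20 mm in diameter. In the dock it hangs in a socket, with the block resting on the dock's top: lift the head straight up by more than 45 mm to free it.
- interlock_pin (a joint): Travel (m) of the white pin, 6 mm in diameter, in the stop collar's black lug: 0 out (6 mm), 0.006 fully in; about 0.005 when a head sits on the collar; faces the free end; spring under 0.5 N. Collar: brass ring, 26 mm dia., 12 mm long, lug on its outside, clamped fast on the rod past the top on the post side, its middle 30 to 49 degrees from the top; exact place not given, found by feel.
Things that resemble listed ones, but are neither listed nor needed, are in the scene too. There is more than one size of the lamp_head; the one meant has the size given above.

How it is judged:
By the outcome, as a careful person would: the job done as asked, in the order asked, and still so for the second after the job is handed in, with the robot touching nothing.
It also fails if it takes over 61 s, if anything falls off the work surface, if the arm or the gripper's body presses on something with over 40 N, if the wrist force passes 120 N, or if a joint passes its speed limit or range.

## Working session

There is one attempt and no reset: what is moved stays moved. The work goes in short steps, Python scripts to look and compute and a tool call to move; the robot and the scene stay as the last step left them, time stands still between calls to the robot, and variables do not carry over. Pictures are saved under pics/ and viewed, at most 10 in all, crops included, and the job is handed in when it is done.

Besides the shell and the picture viewer there is one more tool, called after "Emit:" as name(argument=value, ...) on one line, values as JSON. arm_command: Moves the arm, as the interface text tells. Shift numbers are shares of 0.25 m and turn numbers shares of 180 degrees, none past 1 either way. Its arguments: {"type":"object","properties":{"rows":{"type":"array","items":{"type":"array"}},"grip":{"type":"number"}},"required":["rows"]}

```bash
ls; mkdir -p pics
python3 - <<'E'
from bench import arm
import cv2,numpy as np
a,d=arm.get_image("scene");b,e=arm.get_image("top")
np.savez("s0.npz",a=a,d=d,b=b,e=e)
cv2.imwrite("pics/scene0.png",a);cv2.imwrite("pics/top0.png",b)
for c in("scene","top"):
  print(c,arm.camera_info(c))
  for q in("lamp_head","view_head","dock","arc_stand","rod_tip","arc_center","interlock_pin","flask","jar"):
    print(q,[(np.round(r["position"]).tolist(),round(r["score"],2)) for r in arm.spot_in(c,q)][:4])
print(arm.read_state())
E
```

```text
pics
scene {'fx': 528.7837073807152, 'fy': 528.7837073807152, 'cx': 314.24707046329735, 'cy': 237.12314463796812, 'k1': -0.07987955678450238, 'extrinsics': array([[-3.85169464e-01,  5.56807204e-01, -7.35941724e-01,
         1.31661091e+03],
       [ 9.22780441e-01,  2.22883547e-01, -3.14323371e-01,
         3.78601039e+02],
       [-1.09882158e-02, -8.00180394e-01, -5.99658734e-01,
         7.91006356e+02],
       [ 0.00000000e+00,  0.00000000e+00,  0.00000000e+00,
         1.00000000e+00]])}
lamp_head [([410.0, 254.0], 0.97), ([358.0, 283.0], 0.87), ([399.0, 288.0], 0.73)]
view_head [([438.0, 301.0], 0.82)]
dock [([413.0, 313.0], 0.86)]
arc_stand [([253.0, 268.0], 0.86), ([398.0, 286.0], 0.65), ([435.0, 298.0], 0.18)]
rod_tip [([255.0, 268.0], 0.92)]
arc_center [([254.0, 268.0], 0.81)]
interlock_pin []
flask []
jar [([160.0, 297.0], 0.65)]
top {'fx': 553.4121564463173, 'fy': 553.4121564463173, 'cx': 324.48773416866516, 'cy': 239.44792962553592, 'k1': -0.07528828937183729, 'extrinsics': array([[-1.70849206e-02, -9.83851477e-01,  1.78169518e-01,
         3.85160674e+02],
       [-9.99
[... 615 characters left out ...]
nts': array([-8.42385375e-01,  3.84652442e-01,  7.90534827e-03,  2.54345875e-05,
       -1.19397797e+00, -2.58601385e-01]), 'joint_vel': array([-0.00074417,  0.0018097 ,  0.00145562,  0.00122507,  0.00368489,
        0.00069662]), 'joint_efforts': array([-3.89831212e-04, -3.92091000e+01,  1.88619626e+01,  4.19072449e+00,
       -3.38859745e-04, -1.16475414e-05]), 'position': array([ 282.96115364, -557.26389208,  231.34668849]), 'ee_rot': array([-2.32754935e-01,  9.72535418e-01, -3.69834965e-05,  6.46602310e-06]), 'contact_force': array([ 0.25721613, -0.66362741,  0.07787135]), 'wrist_torque': array([0.00218792, 0.01981264, 0.02258531]), 'grasp_force': 0.0, 'gripper_width': 85.26288340213794}
```

View pics/scene0.png

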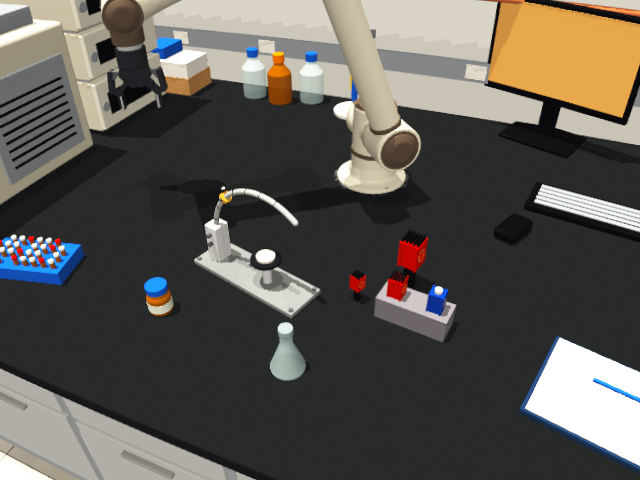

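View pics/top0.png

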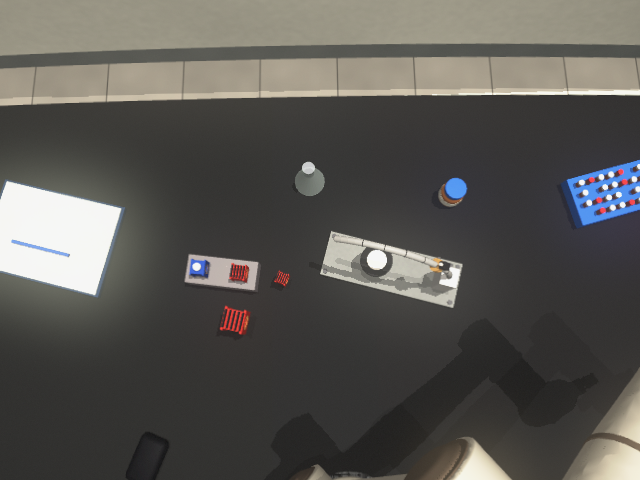

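The scene shows three red heads: one at (398,287) in the dock socket, a bigger one at (411,253) on the bench behind it, and a small one at (357,282). The docked one fits "in a dock socket", and I'll check its size. The free rod tip is at (296,222), the collar at (226,197) and the tile at (265,257).

```bash
cat > h.py <<'E'
import numpy as np,cv2
from bench import arm
def cloud(cam,d,info=None):
    i=info or arm.camera_info(cam)
    K=np.array([[i["fx"],0,i["cx"]],[0,i["fy"],i["cy"]],[0,0,1]])
    v,u=np.mgrid[0:480,0:640]
    p=cv2.undistortPoints(np.stack([u,v],-1).reshape(-1,1,2).astype(np.float64),K,np.array([i["k1"],0,0,0.])).reshape(480,640,2)
    P=np.concatenate([p*d[...,None],d[...,None]],-1)
    E=i["extrinsics"]; return P@E[:3,:3].T+E[:3,3]
def rect(P):
    (c,s,a)=cv2.minAreaRect(P[:,:2].astype(np.float32)); return np.round(c,1),np.round(s,1),round(a,2)
E
python3 - <<'E'
from h import *
z=np.load("s0.npz")
for cam,im,d,boxes in(("scene",z["a"],z["d"],dict(dock=(365,260,465,340),stand=(185,180,330,320),big=(395,230,430,275),small=(345,268,370,295))),
                ("top",z["b"],z["e"],dict(dock=(178,248,267,298),stand=(312,225,470,312),big=(215,302,255,340),small=(272,268,293,290)))):
  W=cloud(cam,d)
  hsv=cv2.cvtColor(im,cv2.COLOR_BGR2HSV)
  red=((hsv[...,0]<8)|(hsv[...,0]>172))&(hsv[...,1]>150)&(hsv[...,2]>60)
  blue=(abs(hsv[...,0].astype(int)-115)<15)&(hsv[...,1]>120)&(hsv[...,2]>60)
  print(cam)
  for n,(x0,y0,x1,y1) in boxes.items():
    P=W[y0:y1,x0:x1].reshape(-1,3);ok=d[y0:y1,x0:x1].ravel()>0
    R=red[y0:y1,x0:x1].ravel()&ok;B=blue[y0:y1,x0:x1].ravel()&ok
    zz=P[:,2]
    if n=="dock":
      m=ok&(abs(zz-52)<5)&~R&~B;print("docktop",rect(P[m]),np.median(zz[m]),m.sum())
      m=ok&(zz>5)&(zz<60);print("dockall",rect(P[m]))
      m=B&(zz>60);print("blue",rect(P[m]),P[m].mean(0),zz[m].max())
    if n=="stand":
      m=ok&(abs(zz-12)<4);print("plate",rect(P[m]),np.median(zz[m]),m.sum())
      m=ok&(zz>130);print("rod",m.sum(),P[m].min(0),P[m].max(0)); np.save(f"rod_{cam}.npy",P[m])
      m=ok&(abs(zz-85)<5);print("tile",rect(P[m]),m.sum())
    else:
      m=R&(zz>10);print(n,"red",rect(P[m]),P[m].mean(0),np.percentile(zz[m],[2,50,98]),m.sum())
E
```

```text
scene
docktop (array([504.6, 266.3]), array([150.2, 119.8]), 81.83) 51.365706473752425 1129
dockall (array([522.1, 254. ]), array([182.8, 135.4]), 46.97)
blue (array([536.4, 303.2]), array([31.2, 36.8]), 84.92) [545.2708728  303.57031236  83.24418927] 99.62468269237559
dock red (array([474.4, 196.6]), array([ 89.7, 132.3]), 82.97) [500.30901104 222.62710119  73.36249482] [40.7025674  72.06834869 98.14441691] 595
plate (array([ 537.2, -103. ]), array([302.8, 102.4]), 75.02) 10.27621207168636 2979
rod 748 [ 507.55407395 -205.93167873  130.08544075] [577.57338851  26.00348265 240.9338743 ]
tile (array([ 527.9, -134.4]), array([190.1,  52.5]), 79.63) 304
big red (array([458.2, 216.5]), array([ 42.8, 116.5]), 71.52) [442.06281363 226.51509724  93.3043755 ] [ 59.40155243  93.86404131 123.63643322] 676
small red (array([522.1, 137.5]), array([20.3, 33.1]), 25.45) [521.43328244 135.49289666  49.37681641] [30.21026874 49.58799528 67.09253915] 217
top
docktop (array([529.8, 259.6]), array([150.2,  61. ]), 82.61) 52.43473382593129 1368
dockall (array([534.5, 268.1]), array([197.5, 108.9]), 88.96)
blue (array([535.4, 301.2]), array([29.5, 31.6]), 84.46) [533.72638537 298.5929332   92.96595718] 101.96222843768373
dock red (array([524.5, 217.2]), array([28.9, 32.8]), 83.01) [521.77545125 214.21727654  91.6346588 ] [ 61.07134835  95.89102349 104.91255368] 154
plate (array([ 562.2, -104.8]), array([325.6, 175.8]), 79.16) 12.490766994968908 3570
rod 926 [ 502.04921423 -208.78074892  130.72537683] [573.66163897  23.6530018  245.19760054]
tile (array([ 526.3, -130. ]), array([197.7,  56.5]), 77.41) 457
big red (array([425.8, 221.6]), array([42.9, 47.1]), 76.17) [424.32858567 217.49510036 117.68014396] [ 68.36645891 122.08746446 133.58707627] 367
small red (array([514. , 130.5]), array([23.1, 24.9]), 66.7) [511.60220977 129.38722302  64.20200362] [43.71353341 65.98828808 71.07773701] 77
```

Run:
```python
from h import *
from scipy.optimize import least_squares
def res(p,P):
    ox,oy,yaw,zc=p; yd=np.array([-np.sin(yaw),np.cos(yaw)]);xd=np.array([np.cos(yaw),np.sin(yaw)])
    q=P[:,:2]-[ox,oy]; s=q@yd; t=q@xd; h=P[:,2]-zc
    return np.hypot(np.hypot(s,h)-150,t)-6
for c in("scene","top"):
    P=np.load(f"rod_{c}.npy")
    p=np.array([547,-64,-.26,85.])
    for k in range(4):
        th=np.degrees(np.arctan2((P[:,:2]-p[:2])@[-np.sin(p[2]),np.cos(p[2])],P[:,2]-p[3]))
        m=(abs(res(p,P))<(15,6,4,3)[k])&(abs(th)<50)&~((th<-28))
        r=least_squares(res,p,args=(P[m],),loss="soft_l1");p=r.x
    print(c,np.round(p,3),m.sum(),np.abs(r.fun).mean(),th[m].max())
    r0=res(p,P); 
    for a in range(-60,45,5): 
        k=(th>a)&(th<a+5); print(a,k.sum(),np.round(np.percentile(r0[k],[5,50,95]),1) if k.sum() else "",end=";")
    print()
```

```text
scene [ 5.46508e+02 -6.50780e+01 -2.69000e-01  8.34610e+01] 439 0.9570838912370185 38.01446649021029
-60 21 [-1.9  0.3  2.3];-55 11 [-0.9  0.4  1.4];-50 23 [ 4.8  7.5 20.6];-45 136 [ 0.   6.9 18. ];-40 25 [-1.2  0.1 13.2];-35 24 [-1.6  0.2  1.7];-30 21 [-1.   0.1  1.4];-25 27 [-1.4 -0.2  1.5];-20 24 [-2.2 -0.4  0.9];-15 27 [-1.1  0.   1.9];-10 29 [-2.4 -0.1  1.4];-5 34 [-2.  -0.4  1.2];0 33 [-2.3 -0.2  2.1];5 37 [-2.2  0.   2.1];10 36 [-2.1 -0.2  1.5];15 40 [-2.6 -0.   2.3];20 40 [-1.6  0.1  2. ];25 40 [-2.3 -0.2  2.6];30 40 [-1.9 -0.3  2.1];35 28 [-2.6 -0.2  2.3];40 0 ;
top [ 5.45947e+02 -6.76590e+01 -2.68000e-01  8.59150e+01] 581 0.9338849758372699 36.844753735273606
-60 12 [-1.  -0.2  0.6];-55 5 [-1.  -0.3  1.1];-50 22 [ 6.1  9.6 20.1];-45 164 [-0.1  7.4 20.3];-40 40 [-1.6  0.1 13.5];-35 43 [-1.2  0.2  2.1];-30 38 [-1.9 -0.2  1.3];-25 43 [-2.6 -0.7  1.1];-20 46 [-1.8  0.1  2.1];-15 48 [-2.9 -0.3  1.9];-10 49 [-2.1 -0.2  2. ];-5 49 [-1.9 -0.   2. ];0 50 [-2.5  0.   2.1];5 50 [-2.2 -0.2  2.2];10 50 [-1.5  0.1  2.2];15 47 [-2.3 -0.   1.6];20 46 [-2.5 -0.2  2. ];25 40 [-1.6  0.1  2. ];30 43 [-1.8 -0.4  1.8];35 15 [-2.3 -0.3  3. ];40 0 ;
```

```bash
cat >> h.py <<'E'
from scipy.spatial.transform import Rotation as R
O=np.array([546.2,-66.4,85.]);YAW=-0.2685
def tool(yaw_y,):  # tool down, tool y at world angle yaw_y
    y=np.array([np.cos(yaw_y),np.sin(yaw_y),0]);z=np.array([0,0,-1.]);return R.from_matrix(np.stack([np.cross(y,z),y,z],1))
def go(p,rot,p0=None,r0=None):
    s=arm.read_state()
    p0=s["position"] if p0 is None else p0; r0=R.from_quat(s["ee_rot"]) if r0 is None else r0
    d=r0.inv().apply(np.asarray(p)-p0)/250; w=(r0.inv()*rot).as_rotvec()/np.pi
    return np.round(d,4),np.round(w,4)
E
python3 - <<'E'
from h import *
s=arm.read_state();E=arm.camera_info("wrist")["extrinsics"]
r=R.from_quat(s["ee_rot"]).as_matrix()
print(np.round(r.T@(E[:3,3]-s["position"]),1),np.round(r.T@E[:3,:3],3))
print(go([522,216,300],tool(np.radians(172.6))))
print(arm.camera_info("wrist")["fx"])
E
```

```text
[  72.1    0.9 -142. ] [[ 0.001 -0.959 -0.284]
 [ 1.     0.001  0.   ]
 [ 0.    -0.284  0.959]]
(array([-2.2529,  2.325 , -0.2748]), array([-0.    , -0.    , -0.3093]))
416.79636562946234
```

Emit:
arm_command(rows=[[[-0.11, 0.11, -0.2], [0, 0, 0]], [[-0.22, 0.23, -0.35], [0, 0, 0]], [[-0.33, 0.35, -0.35], [0, 0, 0]], [[-0.44, 0.46, -0.35], [0, 0, 0]], [[-0.56, 0.58, -0.35], [0, 0, 0]]], grip=1)

```text
clock: 1.5
position: [342.5, -363.1, 319.8]
ee_rot: [-0.233, 0.973, -0.001, 0.001]
contact_force: [0.7, 0.1, -0.1]
gripper_width: 85.8
grasp_force: 0.0
```

Emit:
arm_command(rows=[[[-0.11, 0.11, 0], [0, 0, 0]], [[-0.22, 0.23, 0], [0, 0, 0]], [[-0.33, 0.35, 0], [0, 0, 0]], [[-0.44, 0.46, 0], [0, 0, 0]], [[-0.56, 0.58, 0], [0, 0, 0]]])

```text
clock: 2.0
position: [401.4, -170.5, 319.2]
ee_rot: [-0.233, 0.973, -0.0, 0.001]
contact_force: [0.5, -0.7, -0.2]
gripper_width: 85.4
grasp_force: 0.0
```

Emit:
arm_command(rows=[[[-0.11, 0.11, 0], [0, 0, 0]], [[-0.22, 0.23, 0], [0, 0, 0]], [[-0.33, 0.35, 0], [0, 0, 0]], [[-0.44, 0.46, 0], [0, 0, 0]], [[-0.56, 0.58, 0], [0, 0, 0]]])

```text
clock: 2.5
position: [460.6, 22.3, 319.3]
ee_rot: [-0.233, 0.973, 0.0, 0.001]
contact_force: [0.2, 0.1, 0.5]
gripper_width: 85.3
grasp_force: 0.0
```

Emit:
arm_command(rows=[[[-0.11, 0.11, 0], [0, 0, -0.045]], [[-0.22, 0.23, 0.02], [0, 0, -0.09]], [[-0.33, 0.35, 0.04], [0, 0, -0.135]], [[-0.44, 0.46, 0.06], [0, 0, -0.18]], [[-0.56, 0.58, 0.08], [0, 0, -0.22]]])

```text
clock: 3.0
position: [519.8, 214.9, 299.0]
ee_rot: [-0.551, 0.835, -0.0, 0.0]
contact_force: [0.6, -0.5, 1.0]
gripper_width: 85.6
grasp_force: 0.0
```

Run:
```python
from h import *
s=arm.read_state();print(s["clock"],s["position"],s["joints"],s["contact_force"])
# aim: camera principal ray near head; stay with tcp offset along -tool x
print(go([522,216,250],tool(np.radians(172.6))))
```

```text
3.0 [519.83851409 214.891767   298.96868787] [ 6.80098443e-01  2.37252298e-01 -3.40168150e-02  1.04438867e-04
 -1.29895948e+00 -1.08434255e+00] [ 0.59899412 -0.51126935  1.03620224]
(array([-0.0074, -0.0061,  0.1959]), array([-0.0001,  0.0001, -0.0876]))
```

Emit:
arm_command(rows=[[[0, 0, 0.05], [0, 0, -0.045]], [[0, 0, 0.05], [0, 0, -0.088]], [[0, 0, 0.05], [0, 0, -0.088]]])

```text
clock: 3.3
position: [519.6, 213.8, 285.7]
ee_rot: [-0.659, 0.753, -0.0, -0.001]
contact_force: [0.2, -1.1, -0.3]
gripper_width: 85.8
grasp_force: 0.0
```

Run:
```python
from h import *
i=arm.camera_info("wrist");a,d=arm.get_image("wrist")
np.savez("w1.npz",a=a,d=d,**{k:np.array(v) for k,v in i.items()})
W=cloud("wrist",d,i)
print([(np.round(r["position"]).tolist(),round(r["score"],2)) for r in arm.spot_in("wrist","lamp_head")])
hsv=cv2.cvtColor(a,cv2.COLOR_BGR2HSV)
red=((hsv[...,0]<8)|(hsv[...,0]>172))&(hsv[...,1]>130)&(hsv[...,2]>40)
n,l,st,c=cv2.connectedComponentsWithStats(cv2.morphologyEx(red.astype(np.uint8),cv2.MORPH_CLOSE,np.ones((9,9))))
for k in range(1,n):
  if st[k,4]>300:
    m=(l==k)&red&(d>0);P=W[m];print(st[k],np.round(P.mean(0),1))
    for lo,hi in((85,99),(100,106),(60,106)):
      q=P[(P[:,2]>lo)&(P[:,2]<hi)]
      if len(q)>20: print(lo,hi,len(q),rect(q),np.round(np.percentile(q[:,2],[5,50,95]),1))
m=(abs(W[...,2]-52)<3)&(d>0)&(abs(W[...,0]-530)<50)&(abs(W[...,1]-260)<90);print("dock",rect(W[m]),np.median(W[m][:,2]))
x=cv2.resize(a,(800,600));cv2.imwrite("pics/w1.png",x)
```

```text
[([435.0, 198.0], 0.95), ([313.0, 207.0], 0.9), ([309.0, 98.0], 0.82)]
[293  81  37  37 846] [513.1 131.6  57.6]
60 106 353 (array([513.8, 132. ]), array([23. , 24.8]), 66.93) [63.3 65.1 70.8]
[ 393  166   86   71 4323] [432. 219. 110.]
85 99 251 (array([433.5, 209.9]), array([63.1, 31.3]), 29.66) [85.8 92.  98.5]
100 106 139 (array([433.4, 209.9]), array([63.2, 31.2]), 29.44) [100.3 103.  105.8]
60 106 870 (array([433.6, 210. ]), array([63.3, 31.6]), 29.84) [ 62.5  83.7 104.4]
[ 293  184   40   45 1464] [523.3 213.9  88.2]
85 99 555 (array([524.2, 219.3]), array([29.9, 32. ]), 82.06) [88.3 95.3 96.8]
60 106 701 (array([524.2, 219.3]), array([29.9, 32. ]), 82.06) [65.9 95.1 97. ]
dock (array([529.9, 261.5]), array([151.1,  60.1]), 82.56) 51.557750490391754
```

View pics/w1.png

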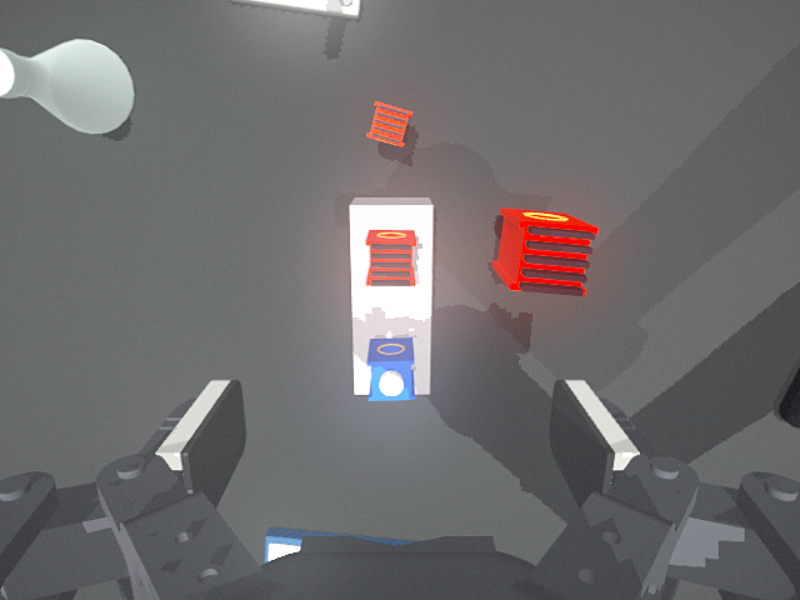

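Candidates in this picture: the small red head at (389,124), the big red head at (547,250) and the docked one at (391,257). The docked head measures 30 x 32 mm including flanges, with its top at z 97, so it fits. The other two are about 23 mm and 43 mm wide. The docked head's bore ring faces along the dock's y.

Run:
```python
from h import *
a=np.load("w1.npz")["a"]; cv2.imwrite("pics/crop1.png",cv2.resize(a[150:340,260:500],None,fx=3,fy=3,interpolation=cv2.INTER_CUBIC))
print(go([524.4,218.8,55],tool(np.radians(172.5))), arm.tcp_to_grasp)
```

```text
(array([-0.0236, -0.0147,  0.9266]), array([-0.0002,  0.0001, -0.0017])) 18.700000000000003
```

View pics/crop1.png

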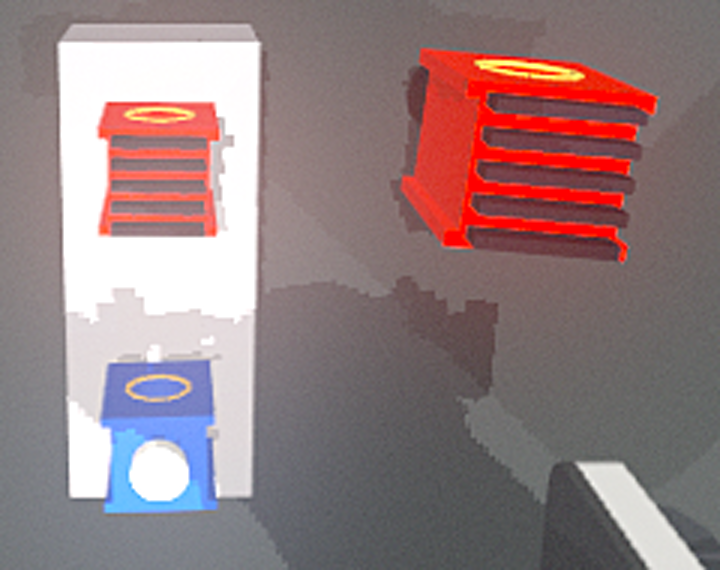

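The crop confirms it: docked head at (158,168), bore along the dock, flanges at both bore ends, and the same size as the blue one below it.

Emit:
arm_command(rows=[[[-0.024, -0.015, 0.18], [0, 0, 0]], [[-0.024, -0.015, 0.36], [0, 0, 0]], [[-0.024, -0.015, 0.54], [0, 0, 0]], [[-0.024, -0.015, 0.7], [0, 0, 0]], [[-0.024, -0.015, 0.7], [0, 0, 0]]], grip=0.65)

```text
clock: 3.9
position: [520.9, 216.3, 106.4]
ee_rot: [-0.657, 0.754, 0.001, -0.006]
contact_force: [-0.7, -0.9, 0.4]
gripper_width: 55.5
grasp_force: 0.0
```

Run:
```python
from h import *
i=arm.camera_info("wrist");a,d=arm.get_image("wrist");W=cloud("wrist",d,i)
hsv=cv2.cvtColor(a,cv2.COLOR_BGR2HSV)
red=((hsv[...,0]<8)|(hsv[...,0]>172))&(hsv[...,1]>130)&(hsv[...,2]>40)&(d>0)&(abs(W[...,0]-524)<30)&(abs(W[...,1]-218)<30)
P=W[red];q=P[(P[:,2]>85)&(P[:,2]<106)];print(len(q),rect(q),np.percentile(q[:,2],[5,50,95]))
s=arm.read_state();print(s["position"],s["gripper_width"],go([524.4,218.8,55],tool(np.radians(172.5))))
```

```text
2004 (array([524.4, 219.1]), array([30.7, 32.1]), 81.67) [ 87.14858073  95.39277827 101.75062133]
[523.42371709 217.72337192 109.96152706] 55.292488588299506 (array([-0.0056, -0.004 ,  0.2198]), array([ 0.001 , -0.0012, -0.0014]))
```

Emit:
arm_command(rows=[[[-0.005, -0.004, 0.08], [0, 0, 0]], [[-0.005, -0.004, 0.15], [0, 0, 0]], [[-0.005, -0.004, 0.22], [0, 0, 0]], [[-0.005, -0.004, 0.22], [0, 0, 0]], [[-0.005, -0.004, 0.22], [0, 0, 0]]])

```text
clock: 4.45
position: [527.1, 220.9, 58.9]
ee_rot: [-0.658, 0.753, -0.0, 0.002]
contact_force: [0.7, 0.3, 0.3]
gripper_width: 55.3
grasp_force: 0.0
```

Emit:
arm_command(rows=[[[0, 0, 0], [0, 0, 0]], [[0, 0, 0], [0, 0, 0]], [[0, 0, 0], [0, 0, 0]], [[0, 0, 0], [0, 0, 0]], [[0, 0, 0], [0, 0, 0]]], grip=0.0)

```text
clock: 4.95
position: [526.6, 220.7, 58.7]
ee_rot: [-0.659, 0.752, -0.0, 0.002]
contact_force: [-1.7, -0.1, 5.9]
gripper_width: 27.1
grasp_force: 62.9
```

Run:
```python
from h import *
s=arm.read_state();print(s)
```

```text
{'clock': 4.95, 'joints': array([ 0.68087775,  0.47364796, -0.34163735,  0.00117738, -0.75190192,
       -0.81453214]), 'joint_vel': array([ 0.00144542,  0.00247159, -0.00081338,  0.00010164, -0.00087889,
       -0.00029725]), 'joint_efforts': array([-1.36805822e-03, -3.53668642e+01,  1.27118745e+01,  2.62936167e+00,
        3.69604351e-01,  1.76879845e-02]), 'position': array([526.62122659, 220.65795736,  58.70415134]), 'ee_rot': array([-6.58631572e-01,  7.52463310e-01, -4.70583431e-04,  1.78808134e-03]), 'contact_force': array([-1.6620233 , -0.10158656,  5.91263043]), 'wrist_torque': array([-0.08040177,  0.35703399, -0.05905072]), 'grasp_force': 62.88757156122301, 'gripper_width': 27.106149194643486}
```

Emit:
arm_command(rows=[[[0, 0, -0.06], [0, 0, 0]], [[0, 0, -0.16], [0, 0, 0]], [[0, 0, -0.3], [0, 0, 0]], [[0, 0, -0.45], [0, 0, 0]], [[0, 0, -0.6], [0, 0, 0]]])

```text
clock: 5.45
position: [524.7, 219.6, 207.7]
ee_rot: [-0.658, 0.753, 0.0, -0.0]
contact_force: [-0.4, 0.0, -2.3]
gripper_width: 27.6
grasp_force: 61.9
```

Emit:
arm_command(rows=[[[0, 0, -0.1], [0, 0, 0]], [[0, 0, -0.1], [0, 0, 0]], [[0, 0, -0.1], [0, 0, 0]], [[0, 0, -0.1], [0, 0, 0]]])

```text
clock: 5.85
position: [524.1, 219.3, 229.1]
ee_rot: [-0.658, 0.753, 0.001, -0.002]
contact_force: [-0.5, 0.3, -3.7]
gripper_width: 27.2
grasp_force: 62.1
```

Run:
```python
from h import *
s=arm.read_state();print(s["position"],s["ee_rot"],s["gripper_width"],s["contact_force"])
i=arm.camera_info("wrist");a,d=arm.get_image("wrist");W=cloud("wrist",d,i)
r=R.from_quat(s["ee_rot"]);T=r.inv().apply((W-s["position"]).reshape(-1,3)).reshape(W.shape)
hsv=cv2.cvtColor(a,cv2.COLOR_BGR2HSV)
red=((hsv[...,0]<8)|(hsv[...,0]>172))&(hsv[...,1]>130)&(hsv[...,2]>40)&(d>0)&(abs(T[...,0])<40)&(abs(T[...,1])<30)&(T[...,2]>-60)&(T[...,2]<20)
P=T[red];print(len(P),P.min(0),P.max(0))
top=P[(P[:,2]<-33)];print("top",rect(top),np.percentile(top[:,2],[5,50,95]))
f=P[(P[:,2]>-28)];print("face",np.percentile(f[:,0],[5,50,95]),np.percentile(f[:,1],[1,50,99]),np.percentile(f[:,2],[1,99]))
A=np.c_[f[:,1:],np.ones(len(f))];print("x=ay+bz+c",np.linalg.lstsq(A,f[:,0],rcond=None)[0])
ys,xs=np.where(red);x0,x1,y0,y1=xs.min()-30,xs.max()+30,ys.min()-30,ys.max()+30
cv2.imwrite("pics/w2.png",cv2.resize(a[max(y0,0):y1,max(x0,0):x1],(640,640*(y1-max(y0,0))//(x1-x0))));print(x0,y0,x1,y1)
```

```text
[524.12744506 219.33987133 229.13691724] [-6.58216070e-01  7.52825950e-01  5.85871971e-04 -2.08576787e-03] 27.222062526258412 [-0.50965374  0.30531974 -3.66248015]
9247 [-14.99567    -15.9017197  -45.39049069] [16.38356084 17.3962866   7.62209933]
top (array([0.7, 0.8]), array([31.4, 33.2]), 0.28) [-44.11752962 -39.90406458 -34.43015832]
face [10.67359364 15.2373391  15.69934646] [-15.48066278   0.13580412  16.84710455] [-27.76388743   6.58869774]
x=ay+bz+c [ 1.64335549e-03 -1.49635040e-02  1.45423078e+01]
230 235 406 438
```

View pics/w2.png

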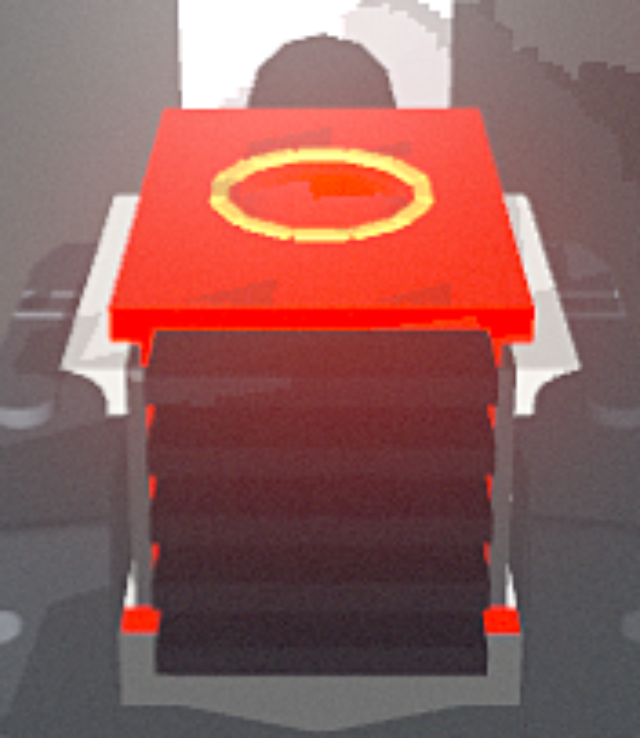

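The head is held squarely: bore ring at (320,195), pads inside the recesses. Next is the pre-insert pose.

```bash
cat >> h.py <<'E'
HEAD=np.array([0.4,0,-15.])
def pose(th,ext=0,dr=0,dx=0,o=O,yaw=YAW,head=HEAD):
    th=np.radians(th);yd=np.array([-np.sin(yaw),np.cos(yaw),0]);xd=np.array([np.cos(yaw),np.sin(yaw),0]);Z=np.array([0,0,1.])
    er=np.sin(th)*yd+np.cos(th)*Z;t=np.cos(th)*yd-np.sin(th)*Z
    h=o+(149.6+dr)*er+ext*t+dx*xd
    M=np.stack([-t,-xd,-er],1); return h-M@head,R.from_matrix(M)
E
python3 - <<'E'
from h import *
p,r=pose(36,60);print(p,go(p,r)); print(pose(36,36)[0])
z=np.load("s0.npz");W=cloud("top",z["e"]);P=W[160:200,290:330].reshape(-1,3);P=P[(P[:,2]>15)&(P[:,2]<130)];print("flask",P.mean(0),P.min(0),P.max(0))
E
```

```text
[580.15137416  56.99496771 158.3914582 ] (array([ 0.613 , -0.309 ,  0.2833]), array([-0.0124,  0.1987,  0.0418]))
[575.00048306  38.2742515  172.49830426]
flask [730.58938846  70.85501826  55.85341663] [708.85322886  42.18547715  15.11803012] [765.32418971 100.90697466 111.76738597]
```

Emit:
arm_command(rows=[[[0.12, -0.06, 0.0], [-0.0025, 0.04, 0.008]], [[0.24, -0.12, 0.05], [-0.005, 0.08, 0.017]], [[0.37, -0.18, 0.1], [-0.0075, 0.12, 0.025]], [[0.49, -0.25, 0.16], [-0.01, 0.16, 0.033]], [[0.613, -0.309, 0.22], [-0.0124, 0.1987, 0.0418]]])

```text
clock: 6.4
position: [582.2, 57.2, 174.6]
ee_rot: [-0.576, 0.756, -0.189, -0.245]
contact_force: [0.0, -0.1, -3.3]
gripper_width: 27.7
grasp_force: 61.9
```

Emit:
arm_command(rows=[[[0, 0, 0.01], [0, 0, 0]], [[0, 0, 0.01], [0, 0, 0]], [[0, 0, 0.01], [0, 0, 0]], [[0, 0, 0.01], [0, 0, 0]]])

```text
clock: 6.8
position: [581.6, 57.3, 175.7]
ee_rot: [-0.577, 0.757, -0.188, -0.242]
contact_force: [-0.0, 0.5, -2.2]
gripper_width: 27.6
grasp_force: 62.0
```

Run:
```python
from h import *
s=arm.read_state();print(s["position"],s["joints"].round(2),s["contact_force"]);p,r=pose(36,60);print(go(p,r))
i=arm.camera_info("wrist");a,d=arm.get_image("wrist");W=cloud("wrist",d,i)
np.savez("w3.npz",a=a,d=d,W=W,p=s["position"],q=s["ee_rot"])
cv2.imwrite("pics/w3.png",a)
```

```text
[581.64017252  57.33433337 175.68554506] [ 0.57  0.54 -0.18  0.42 -1.36 -1.03] [-0.03259914  0.51089545 -2.22598124]
(array([-0.0379,  0.0058,  0.0579]), array([-0.0017,  0.0021, -0.0007]))
```

View pics/w3.png

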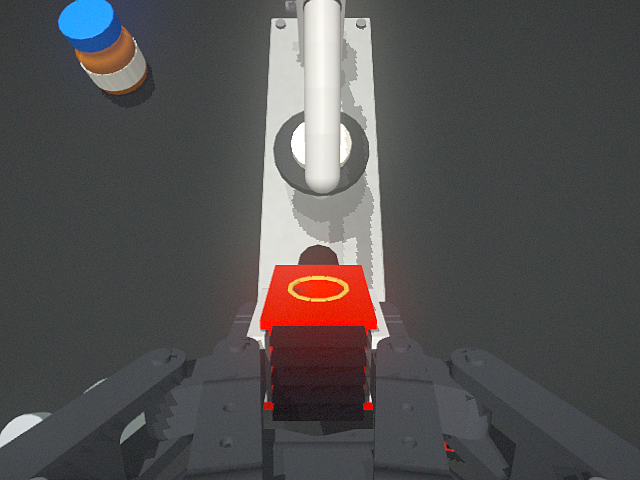

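The rod's tip is at (322,185), straight ahead of the bore ring at (318,289). I'll refit the rod from this close view.

```bash
cat >> h.py <<'E'
from scipy.optimize import least_squares
def fitrod(W,p0=(546.2,-66.4,-.2685,85.),lo=-25,hi=35,verbose=True):
    def loc(p,P):
        q=P-[p[0],p[1],p[3]];s=q@[-np.sin(p[2]),np.cos(p[2]),0];return s,q@[np.cos(p[2]),np.sin(p[2]),0],q[:,2]
    def res(p,P):
        s,t,h=loc(p,P);return np.hypot(np.hypot(s,h)-150,t)-6
    P=W.reshape(-1,3);P=P[np.isfinite(P).all(1)&(P[:,2]>170)];p=np.array(p0)
    for k in(12,8,4,3):
        s,t,h=loc(p,P);th=np.degrees(np.arctan2(s,h));m=(abs(res(p,P))<k)&(th>lo)&(th<hi)
        f=least_squares(lambda p:np.r_[res(p,P[m])/1.,(p[2]+.2685)/.01*5,],p,loss="soft_l1");p=f.x
    if verbose:print("rod",np.round(p,3),m.sum(),np.abs(f.fun).mean())
    return p,P[m]
def headfit(a,d,W,s):
    r=R.from_quat(s["ee_rot"]);T=r.inv().apply((W-s["position"]).reshape(-1,3)).reshape(W.shape)
    hsv=cv2.cvtColor(a,cv2.COLOR_BGR2HSV)
    red=((hsv[...,0]<8)|(hsv[...,0]>172))&(hsv[...,1]>130)&(hsv[...,2]>40)&(d>0)&(abs(T[...,0])<40)&(abs(T[...,1])<30)&(T[...,2]>-60)&(T[...,2]<20)
    P=T[red];f=P[P[:,0]>13]
    print("face",len(f),np.median(f[:,0]),np.percentile(f[:,1:],[.5,99.5],axis=0).mean(0),np.percentile(f[:,1:],[.5,99.5],axis=0).ravel())
E
python3 - <<'E'
from h import *
z=np.load("w3.npz");W=z["W"];s=dict(position=z["p"],ee_rot=z["q"])
headfit(z["a"],z["d"],W,s)
W=W[:200];p,P=fitrod(W)
r=R.from_quat(s["ee_rot"])
T=r.inv().apply(P-s["position"])
for a in range(0,35,5):pass
# rod in tool frame near tip
x=T[:,0]
for lo in np.arange(np.floor(x.min()/10)*10,x.min()+100,10):
    m=(x>=lo)&(x<lo+10)
    if m.sum()>30: q=T[m];print(lo,m.sum(),"ymid",np.percentile(q[:,1],[2,98]).mean().round(2),"zout",np.percentile(q[:,2],3).round(2))
E
```

```text
face 6046 14.950043146486806 [  0.7825034 -19.1846531] [-15.46184087 -44.77373154  17.02684766   6.40442534]
rod [ 5.45559e+02 -6.57880e+01 -2.68000e-01  8.42660e+01] 6247 0.39813309750018566
50.0 802 ymid 2.07 zout -7.68
60.0 1155 ymid 1.9 zout -7.18
70.0 1216 ymid 2.05 zout -6.05
80.0 1227 ymid 2.05 zout -4.29
90.0 1213 ymid 2.04 zout -2.05
100.0 634 ymid 2.04 zout 0.73
```

```bash
cat >> h.py <<'E'
def ring(a,d,W,s):
    T=R.from_quat(s["ee_rot"]).inv().apply((W-s["position"]).reshape(-1,3)).reshape(W.shape)
    hsv=cv2.cvtColor(a,cv2.COLOR_BGR2HSV)
    m=(hsv[...,0]>12)&(hsv[...,0]<35)&(hsv[...,1]>80)&(hsv[...,2]>90)&(d>0)&(abs(T[...,0]-15)<6)&(abs(T[...,1])<15)&(abs(T[...,2]+15)<16)
    P=T[m];(c,ax,_)=cv2.fitEllipse(P[:,1:].astype(np.float32));print("ring",len(P),np.median(P[:,0]),np.round(c,2),np.round(ax,1),np.round((P[:,1:].min(0)+P[:,1:].max(0))/2,2));return c
E
python3 - <<'E'
from h import *
z=np.load("w3.npz");s=dict(position=z["p"],ee_rot=z["q"])
ring(z["a"],z["d"],z["W"],s)
o=np.array([545.6,-65.8,84.3]);hd=np.array([.2,.7,-15.6])
for args in((36,40),(36,30)):
  p,r=pose(*args,o=o,head=hd);print(p,go(p,r)); p,r=pose(*args);print(p,go(p,r))
E
```

```text
ring 511 15.373829382397094 [  0.72 -15.61] [18.6 18.8] [  0.79 -15.76]
[575.79740122  41.31263015 169.0793101 ] (array([0.0395, 0.0055, 0.0611]), array([-0.0017,  0.0021, -0.0007]))
[575.85896491  41.39437087 170.14716325] (array([0.0417, 0.0053, 0.0574]), array([-0.0017,  0.0021, -0.0007]))
[573.6511966   33.51233173 174.95716263] (array([0.0795, 0.0054, 0.0609]), array([-0.0017,  0.0021, -0.0007]))
[573.71276029  33.59407245 176.02501577] (array([0.0817, 0.0052, 0.0572]), array([-0.0017,  0.0021, -0.0007]))
```

Emit:
arm_command(rows=[[[0.01, 0.0055, 0.03], [-0.0017, 0.0021, -0.0007]], [[0.02, 0.0055, 0.061], [-0.0017, 0.0021, -0.0007]], [[0.04, 0.0055, 0.061], [-0.0017, 0.0021, -0.0007]], [[0.04, 0.0055, 0.061], [-0.0017, 0.0021, -0.0007]], [[0.04, 0.0055, 0.061], [-0.0017, 0.0021, -0.0007]]])

```text
clock: 7.35
position: [575.6, 40.2, 168.1]
ee_rot: [-0.576, 0.756, -0.187, -0.247]
contact_force: [0.7, -0.2, -2.7]
gripper_width: 27.4
grasp_force: 62.1
```

```bash
cat > look.py <<'E'
from h import *
import sys
s=arm.read_state()
for k in range(20):pass
i=arm.camera_info("wrist");a,d=arm.get_image("wrist");W=cloud("wrist",d,i)
s2=arm.read_state();print(s["position"],s2["position"],s["contact_force"].round(1))
c=ring(a,d,W,s);p,P=fitrod(W)
T=R.from_quat(s["ee_rot"]).inv().apply(P-s["position"])
o=np.array([p[0],p[1],p[3]]);hd=np.array([.2,c[0],c[1]])
for e in map(float,sys.argv[1:]):
    q,r=pose(36,e,o=o,yaw=p[2],head=hd);print(e,q.round(1),go(q,r))
np.savez("w4.npz",a=a,d=d,W=W,p=s["position"],q=s["ee_rot"])
E
python3 look.py 40 12 0
```

```text
[575.55394838  40.1991148  168.11353587] [575.59119405  40.34113644 168.04684581] [ 0.7 -0.2 -2.7]
ring 510 15.364400626607626 [  0.7  -15.53] [18.7 18.9] [  0.76 -15.11]
rod [ 5.45485e+02 -6.60280e+01 -2.68000e-01  8.43880e+01] 8425 0.39292976007380503
40.0 [575.6  41.1 169.2] (array([ 0.0003,  0.0008, -0.0057]), array([ 0.0008, -0.0009, -0.0001]))
12.0 [569.6  19.3 185.7] (array([ 0.1123,  0.0007, -0.0053]), array([ 0.0008, -0.0009, -0.0001]))
0.0 [567.1   9.9 192.7] (array([ 0.1603,  0.0007, -0.0052]), array([ 0.0008, -0.0009, -0.0001]))
```

Emit:
arm_command(rows=[[[0.02, 0.0007, -0.005], [0.0008, -0.0009, 0]], [[0.045, 0.0007, -0.005], [0.0008, -0.0009, 0]], [[0.065, 0.0007, -0.005], [0.0008, -0.0009, 0]], [[0.085, 0.0007, -0.005], [0.0008, -0.0009, 0]], [[0.1, 0.0007, -0.005], [0.0008, -0.0009, 0]]])

```text
clock: 7.9
position: [569.9, 21.2, 184.0]
ee_rot: [-0.577, 0.756, -0.187, -0.246]
contact_force: [0.1, -0.1, -3.3]
gripper_width: 27.0
grasp_force: 62.1
```

Emit:
arm_command(rows=[[[0, 0, 0], [0, 0, 0]], [[0, 0, 0], [0, 0, 0]]])

```text
clock: 8.1
position: [570.1, 21.5, 183.6]
ee_rot: [-0.577, 0.756, -0.187, -0.246]
contact_force: [0.8, 0.3, -3.1]
gripper_width: 27.7
grasp_force: 62.1
```

```bash
python3 look.py 12 0
python3 - <<'E'
import numpy as np,cv2
a=np.load("w4.npz")["a"];cv2.imwrite("pics/w4.png",cv2.resize(a[130:400,190:450],None,fx=2.2,fy=2.2))
E
```

```text
[570.06849693  21.54580796 183.56387732] [570.06910776  21.64718194 183.45205615] [ 0.8  0.3 -3.1]
ring 342 15.393394308457449 [  0.7  -15.45] [18.5 19.2] [  0.79 -16.62]
rod [ 5.4559e+02 -6.5907e+01 -2.6700e-01  8.4347e+01] 10773 0.373443411716598
12.0 [569.6  19.5 185.7] (array([ 0.0124, -0.0006, -0.0021]), array([ 0.0003, -0.0001, -0.0003]))
0.0 [567.1  10.1 192.8] (array([ 0.0604, -0.0007, -0.0021]), array([ 0.0003, -0.0001, -0.0003]))
```

View pics/w4.png

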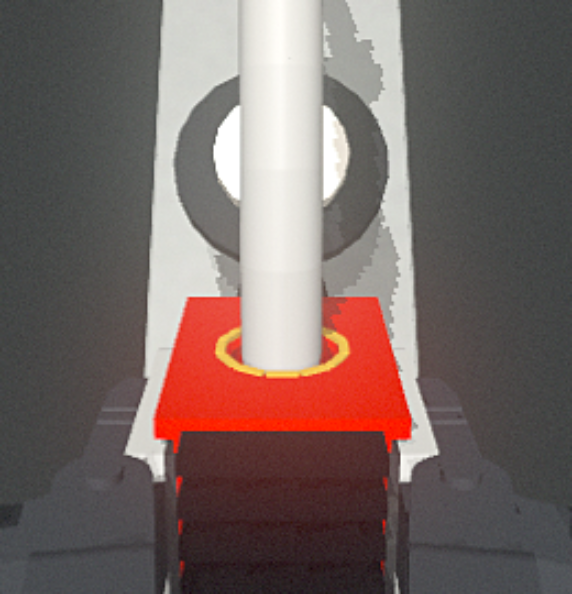

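The rod tip is inside the ring at (283,350), centred, and nothing is pressing. I'll go on to the arc's end and work out the arc moves.

Emit:
arm_command(rows=[[[0.015, -0.0007, -0.002], [0, 0, 0]], [[0.03, -0.0007, -0.002], [0, 0, 0]], [[0.045, -0.0007, -0.002], [0, 0, 0]], [[0.06, -0.0007, -0.002], [0, 0, 0]], [[0.06, -0.0007, -0.002], [0, 0, 0]]])

```text
clock: 8.65
position: [567.0, 9.8, 193.2]
ee_rot: [-0.576, 0.756, -0.187, -0.246]
contact_force: [-0.5, 0.1, -2.7]
gripper_width: 27.4
grasp_force: 62.1
```

```bash
cat > arc.py <<'E'
from h import *
import sys
o=np.array([545.6,-65.9,84.35]);hd=np.array([.2,.7,-15.5]);yaw=-.268
s=arm.read_state();r0=R.from_quat(s["ee_rot"])
# current theta from head position
h=s["position"]+r0.apply(hd)-o;yd=np.array([-np.sin(yaw),np.cos(yaw),0]);xd=np.array([np.cos(yaw),np.sin(yaw),0])
th=np.degrees(np.arctan2(h@yd,h[2]));z=r0.as_matrix()[:,2]
print("theta",th.round(2),"r",np.hypot(h@yd,h[2]).round(2),"x",(h@xd).round(2),"tilt",np.degrees(np.arctan2(-z@yd,-z[2])).round(2),"F",s["contact_force"].round(1),"Ftool",r0.inv().apply(s["contact_force"]).round(1),"tq",r0.inv().apply(s["wrist_torque"]).round(2),s["gripper_width"].round(1),s["clock"])
for t in map(float,sys.argv[1:]):
    p,r=pose(t,o=o,head=hd,yaw=yaw);d,w=go(p,r);print(t,d,w)
E
python3 arc.py 36 33.5 31 28.5 26 23.5
python3 - <<'E'
import sys;sys.path.insert(0,'.')
from h import *
hd=np.array([.2,.7,-15.5]);p0,r0=pose(0,head=hd)
for k in(.5,1,2,2.5,3,4,6,8,9,10,12,12.5,15): print(k,*go(*pose(-k,head=hd),p0,r0))
E
```

```text
0.5 [ 0.0047 -0.      0.    ] [ 0.     -0.0028  0.    ]
1 [ 0.0094 -0.      0.0001] [ 0.     -0.0056 -0.    ]
2 [ 0.0187 -0.      0.0003] [ 0.     -0.0111 -0.    ]
2.5 [ 0.0234 -0.      0.0005] [ 0.     -0.0139  0.    ]
3 [ 0.0281 -0.      0.0007] [-0.     -0.0167 -0.    ]
4 [ 0.0374 -0.      0.0013] [-0.     -0.0222  0.    ]
6 [0.0561 0.     0.0029] [ 0.     -0.0333 -0.    ]
8 [ 0.0747 -0.      0.0051] [ 0.     -0.0444  0.    ]
9 [ 0.0839 -0.      0.0065] [ 0.   -0.05  0.  ]
10 [ 0.0932 -0.      0.008 ] [ 0.     -0.0556 -0.    ]
12 [ 0.1115 -0.      0.0116] [ 0.     -0.0667  0.    ]
12.5 [ 0.1161 -0.      0.0125] [ 0.     -0.0694  0.    ]
15 [0.1389 0.     0.0181] [-0.     -0.0833 -0.    ]Traceback (most recent call last):
  File "arc.py", line 8, in <module>
    print("theta",th.round(2),"r",np.hypot(h@yd,h[2]).round(2),"x",(h@xd).round(2),"tilt",np.degrees(np.arctan2(-z@yd,-z[2])).round(2),"F",s["contact_force"].round(1),"Ftool",r0.inv().apply(s["contact_force"]).round(1),"tq",r0.inv().apply(s["wrist_torque"]).round(2),s["gripper_width"].round(1),s["clock"])
                                                                                                                                                                                                                                                                           ^^^^^^^^^^^^^^^^^^^^^^^^
AttributeError: 'float' object has no attribute 'round'
```

Emit:
arm_command(rows=[[[0.0187, 0, 0.0003], [0, -0.0111, 0]], [[0.0374, 0, 0.0013], [0, -0.0222, 0]], [[0.0561, 0, 0.0029], [0, -0.0333, 0]], [[0.0747, 0, 0.0051], [0, -0.0444, 0]], [[0.0932, 0, 0.008], [0, -0.0556, 0]]])

```text
clock: 9.15
position: [561.6, -9.7, 205.4]
ee_rot: [-0.591, 0.775, -0.136, -0.178]
contact_force: [0.3, -0.3, -3.3]
gripper_width: 27.3
grasp_force: 62.2
```

```bash
sed -i 's/s\["gripper_width"\].round(1)/s["gripper_width"]/' arc.py; python3 arc.py 24 22 20 18 16
```

```text
theta 25.69 r 149.93 x -0.15 tilt 25.83 F [ 0.3 -0.3 -3.3] Ftool [-1.2 -0.4  3.1] tq [-0.   -1.22  0.04] 27.307832511085195 9.15
24.0 [ 0.0156 -0.0006  0.0016] [ 0.     -0.0102 -0.0001]
22.0 [ 0.0343 -0.0006  0.0025] [ 0.     -0.0213 -0.0001]
20.0 [ 0.053  -0.0006  0.004 ] [ 0.     -0.0324 -0.0001]
18.0 [ 0.0716 -0.0006  0.0062] [ 0.     -0.0435 -0.0001]
16.0 [ 0.0901 -0.0006  0.0091] [ 0.     -0.0546 -0.0001]
```

Emit:
arm_command(rows=[[[0.0187, 0, 0.0005], [0, -0.0111, 0]], [[0.0374, 0, 0.0018], [0, -0.0222, 0]], [[0.0561, 0, 0.0034], [0, -0.0333, 0]], [[0.0747, 0, 0.0056], [0, -0.0444, 0]], [[0.0932, 0, 0.0085], [0, -0.0556, 0]]])

```text
clock: 9.65
position: [555.8, -30.6, 213.3]
ee_rot: [-0.601, 0.788, -0.083, -0.11]
contact_force: [-0.3, -0.2, -3.6]
gripper_width: 27.4
grasp_force: 62.2
```

Emit:
arm_command(rows=[[[0.0187, 0, 0.0003], [0, -0.0111, 0]], [[0.0374, 0, 0.0013], [0, -0.0222, 0]], [[0.0561, 0, 0.0029], [0, -0.0333, 0]], [[0.0747, 0, 0.0051], [0, -0.0444, 0]], [[0.0932, 0, 0.008], [0, -0.0556, 0]]])

```text
clock: 10.15
position: [549.6, -52.8, 217.7]
ee_rot: [-0.606, 0.794, -0.031, -0.041]
contact_force: [-0.8, 0.1, -3.1]
gripper_width: 27.3
grasp_force: 62.3
```

```bash
python3 arc.py 4 2 0 -2 -4 -6
```

```text
theta 5.78 r 149.6 x -0.33 tilt 5.87 F [-0.8  0.1 -3.1] Ftool [-0.2  0.8  3.1] tq [-0.03 -0.35 -0.06] 27.28999141257891 10.15
4.0 [ 0.0166 -0.0013  0.0003] [ 0.0002 -0.0104  0.    ]
2.0 [ 0.0353 -0.0013  0.0012] [ 0.0002 -0.0215  0.    ]
0.0 [ 0.054  -0.0013  0.0027] [ 0.0002 -0.0326  0.    ]
-2.0 [ 0.0725 -0.0013  0.0049] [ 0.0002 -0.0437  0.    ]
-4.0 [ 0.091  -0.0013  0.0078] [ 0.0002 -0.0549  0.    ]
-6.0 [ 0.1094 -0.0013  0.0113] [ 0.0002 -0.066   0.    ]
```

Tracking well. Two more calls, with a small x correction.

Emit:
arm_command(rows=[[[0.0187, -0.001, 0.0003], [0, -0.0111, 0]], [[0.0374, -0.001, 0.0013], [0, -0.0222, 0]], [[0.0561, -0.001, 0.0029], [0, -0.0333, 0]], [[0.0747, -0.001, 0.0051], [0, -0.0444, 0]], [[0.0932, -0.001, 0.008], [0, -0.0556, 0]]])

```text
clock: 10.65
position: [543.6, -75.4, 218.2]
ee_rot: [-0.606, 0.795, 0.022, 0.028]
contact_force: [-0.6, 0.8, -1.8]
gripper_width: 27.3
grasp_force: 62.4
```

Emit:
arm_command(rows=[[[0.0187, 0, 0.0003], [0, -0.0111, 0]], [[0.0374, 0, 0.0013], [0, -0.0222, 0]], [[0.0561, 0, 0.0029], [0, -0.0333, 0]], [[0.0747, 0, 0.0051], [0, -0.0444, 0]], [[0.0932, 0, 0.008], [0, -0.0556, 0]]])

```text
clock: 11.15
position: [537.5, -97.7, 214.6]
ee_rot: [-0.602, 0.789, 0.075, 0.098]
contact_force: [0.1, 0.8, -2.4]
gripper_width: 27.4
grasp_force: 62.4
```

```bash
python3 arc.py -16 -18 -20 -22
python3 - <<'E'
import sys;sys.path.insert(0,'.')
from h import *
s=arm.read_state();i=arm.camera_info("wrist");a,d=arm.get_image("wrist");W=cloud("wrist",d,i)
cv2.imwrite("pics/w5.png",a)
p=(545.6,-65.9,-.268,84.35);P=W[d>0];q=P-[p[0],p[1],p[3]];ss=q@[-np.sin(p[2]),np.cos(p[2]),0];t=q@[np.cos(p[2]),np.sin(p[2]),0]
th=np.degrees(np.arctan2(ss,q[:,2]));rr=np.hypot(ss,q[:,2])-150
for b in range(-60,-18,1):
  m=(th>=b)&(th<b+1)&(np.hypot(rr,t)<35)&(q[:,2]>20)
  if m.sum()>10:print(b,m.sum(),"rout",np.percentile(rr[m],97).round(1),"t",np.percentile(t[m],[3,97]).round(1),end="; ")
print(arm.spot_in("wrist","interlock_pin")[:2])
E
```

```text
theta -14.23 r 149.81 x -0.1 tilt -14.12 F [ 0.1  0.8 -2.4] Ftool [-0.2  0.1  2.5] tq [-0.06  0.75 -0.04] 27.358676157618337 11.15
-16.0 [ 0.0164 -0.0004  0.0011] [ 0.0001 -0.0105  0.0001]
-18.0 [ 0.0351 -0.0004  0.002 ] [ 0.0001 -0.0216  0.0001]
-20.0 [ 0.0538 -0.0004  0.0036] [ 0.0001 -0.0327  0.0001]
-22.0 [ 0.0724 -0.0004  0.0058] [ 0.0001 -0.0438  0.0001]
-60 98 rout 5.7 t [-6.1  6.1]; -59 151 rout 6.2 t [-5.2  5.6]; -58 160 rout 6.6 t [-5.6  5.6]; -57 171 rout 6.5 t [-5.1  5.5]; -56 163 rout 6.4 t [-5.5  5.5]; -55 156 rout 6.5 t [-4.7  4.7]; -54 65 rout 6.6 t [-3.2  3.6]; -47 192 rout 26.5 t [-12.3  12.5]; -46 728 rout 27.3 t [-11.1  14.3]; -45 805 rout 26.9 t [-11.1  15. ]; -44 854 rout 26.4 t [-11.1  15.3]; -43 1679 rout 25.9 t [-11.4  11.4]; -42 1361 rout 25.7 t [-6.5  6.6]; -41 506 rout 23.7 t [-5.3  5.3]; -40 548 rout 20.8 t [-5.  5.]; -39 281 rout 6.7 t [-5.4  5.3]; -38 305 rout 6.9 t [-5.3  5.3]; -37 298 rout 6.8 t [-5.4  5.3]; -36 305 rout 6.7 t [-5.3  5.2]; -35 309 rout 6.7 t [-5.3  5.6]; -34 315 rout 6.6 t [-5.3  5.6]; -33 313 rout 6.8 t [-5.3  5.6]; -32 317 rout 6.7 t [-5.3  5.5]; -31 319 rout 6.8 t [-5.6  5.7]; -30 333 rout 7.0 t [-5.4  5.5]; -29 310 rout 6.8 t [-5.3  5.6]; -28 317 rout 6.8 t [-5.4  5.5]; -27 313 rout 6.8 t [-5.3  5.5]; -26 309 rout 6.8 t [-5.4  5.2]; -25 302 rout 6.8 t [-5.4  5.2]; -24 305 rout 6.8 t [-5.4  5.2]; -23 297 rout 6.8 t [-5.4  5.2]; -22 415 rout 6.9 t [-14.2  14.5]; -21 1669 rout 6.3 t [-15.9  15.6]; -20 3414 rout 22.2 t [-15.7  15.3]; -19 2620 rout 29.2 t [-19.6  19.4]; [{'position': [317.5, 102.8], 'score': 0.66}]
```

View pics/w5.png

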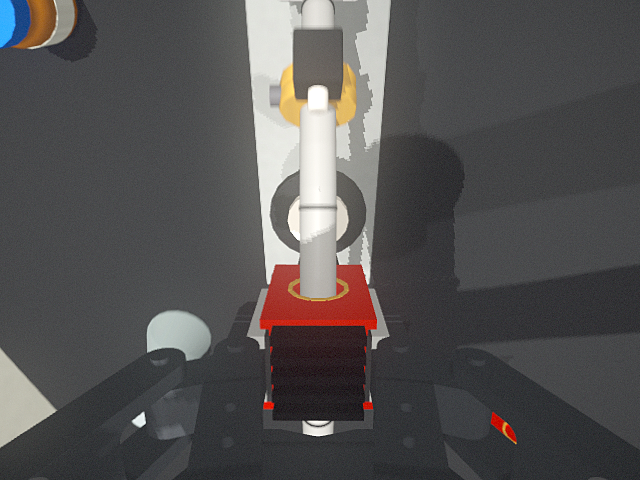

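The pin shows at (318,98) and the collar's front face is at about -42.3°, so contact should come with the head near -36.5°. I'll move to about -31° and then creep.

Emit:
arm_command(rows=[[[0.0187, 0, 0.0007], [0, -0.0111, 0]], [[0.0374, 0, 0.0017], [0, -0.0222, 0]], [[0.0561, 0, 0.0034], [0, -0.0333, 0]], [[0.0747, 0, 0.0056], [0, -0.0444, 0]], [[0.0932, 0, 0.0085], [0, -0.0556, 0]]])

```text
clock: 11.75
position: [531.9, -118.6, 206.9]
ee_rot: [-0.593, 0.778, 0.126, 0.166]
contact_force: [0.1, -0.7, -2.3]
gripper_width: 27.4
grasp_force: 62.5
```

Emit:
arm_command(rows=[[[0.0187, 0, 0.0003], [0, -0.0111, 0]], [[0.0374, 0, 0.0013], [0, -0.0222, 0]], [[0.0561, 0, 0.0029], [0, -0.0333, 0]], [[0.065, 0, 0.0039], [0, -0.0388, 0]], [[0.065, 0, 0.0039], [0, -0.0388, 0]]])

```text
clock: 12.25
position: [528.0, -133.1, 198.8]
ee_rot: [-0.584, 0.767, 0.162, 0.212]
contact_force: [0.8, -0.3, -2.8]
gripper_width: 27.4
grasp_force: 62.6
```

```bash
python3 arc.py -32 -33 -34 -35 -36
```

```text
theta -31.3 r 149.34 x 0.09 tilt -30.97 F [ 0.8 -0.3 -2.8] Ftool [ 1.4 -0.8  2.3] tq [0.04 1.42 0.05] 27.421275873685495 12.25
-32.0 [ 0.0061  0.0003 -0.001 ] [ 0.0002 -0.0057 -0.0005]
-33.0 [ 0.0155  0.0003 -0.0008] [ 0.0002 -0.0113 -0.0005]
-34.0 [ 0.0249  0.0003 -0.0004] [ 0.0002 -0.0168 -0.0005]
-35.0 [0.0342 0.0003 0.0002] [ 0.0002 -0.0224 -0.0005]
-36.0 [0.0435 0.0002 0.0009] [ 0.0002 -0.028  -0.0005]
```

Emit:
arm_command(rows=[[[0.008, 0, -0.0005], [0, -0.005, 0]], [[0.0165, 0, -0.0004], [0, -0.01, 0]], [[0.025, 0, 0], [0, -0.015, 0]], [[0.0335, 0, 0.0005], [0, -0.0205, 0]], [[0.0335, 0, 0.0005], [0, -0.0205, 0]]])

```text
clock: 12.75
position: [526.1, -139.9, 194.3]
ee_rot: [-0.578, 0.759, 0.181, 0.237]
contact_force: [0.2, 0.3, -2.9]
gripper_width: 27.6
grasp_force: 62.6
```

Emit:
arm_command(rows=[[[0.003, 0, 0], [0, -0.0017, 0]], [[0.0056, 0, 0], [0, -0.0033, 0]], [[0.0056, 0, 0], [0, -0.0033, 0]]])

```text
clock: 13.05
position: [526.0, -140.5, 194.1]
ee_rot: [-0.578, 0.758, 0.184, 0.241]
contact_force: [0.2, 1.3, -2.8]
gripper_width: 27.1
grasp_force: 62.6
```

```bash
python3 arc.py -35.5 -36 -36.5 -37
```

```text
theta -35.21 r 149.62 x 0.19 tilt -35.3 F [ 0.2  1.3 -2.8] Ftool [0.6 0.1 3.1] tq [0.02 1.52 0.01] 27.057047869640876 13.05
-35.5 [0.0028 0.0007 0.0001] [ 0.0001 -0.0011 -0.0001]
-36.0 [0.0075 0.0007 0.0001] [ 0.0001 -0.0039 -0.0001]
-36.5 [0.0121 0.0007 0.0002] [ 0.0001 -0.0067 -0.0001]
-37.0 [0.0168 0.0007 0.0003] [ 0.0001 -0.0094 -0.0001]
```

Emit:
arm_command(rows=[[[0.003, 0, 0], [0, -0.0017, 0]], [[0.0056, 0, 0], [0, -0.0033, 0]], [[0.0056, 0, 0], [0, -0.0033, 0]]])

```text
clock: 13.35
position: [525.8, -141.4, 193.4]
ee_rot: [-0.577, 0.756, 0.187, 0.245]
contact_force: [-0.1, 0.6, -1.8]
gripper_width: 27.3
grasp_force: 62.5
```

Emit:
arm_command(rows=[[[0.003, 0, 0], [0, -0.0017, 0]], [[0.0056, 0, 0], [0, -0.0033, 0]], [[0.0056, 0, 0], [0, -0.0033, 0]]])

```text
clock: 13.65
position: [525.8, -141.7, 193.4]
ee_rot: [-0.576, 0.755, 0.19, 0.25]
contact_force: [0.9, 5.0, 3.8]
gripper_width: 27.2
grasp_force: 61.8
```

```bash
python3 arc.py -36.5 -37 -37.5 -38
```

```text
theta -35.86 r 149.76 x 0.23 tilt -36.62 F [0.9 5.  3.8] Ftool [-6.3  0.5 -0. ] tq [-0.28 -0.65  0.02] 27.190107226967378 13.65
-36.5 [0.0068 0.0009 0.0006] [0.0001 0.0007 0.0002]
-37.0 [0.0115 0.0009 0.0006] [ 0.0001 -0.0021  0.0002]
-37.5 [0.0162 0.0009 0.0007] [ 0.0001 -0.0049  0.0002]
-38.0 [0.0209 0.0009 0.0007] [ 0.0001 -0.0076  0.0002]
```

Contact: about 8 N along the rod. I'll press a bit more without turning.

Emit:
arm_command(rows=[[[0.003, 0, 0], [0, 0.001, 0]], [[0.005, 0, 0], [0, 0.001, 0]], [[0.005, 0, 0], [0, 0.001, 0]]])

```text
clock: 13.95
position: [525.7, -141.7, 193.4]
ee_rot: [-0.576, 0.755, 0.19, 0.249]
contact_force: [1.1, 7.3, 6.6]
gripper_width: 27.5
grasp_force: 61.5
```

```bash
python3 arc.py -36
```

```text
theta -35.87 r 149.75 x 0.22 tilt -36.52 F [1.1 7.3 6.6] Ftool [-9.9  0.8 -0.9] tq [-0.37 -1.44  0.05] 27.489494125408825 13.95
-36.0 [0.0019 0.0009 0.0006] [0.0001 0.0029 0.0006]
```

Emit:
arm_command(rows=[[[0.005, 0, 0], [0, 0.001, 0]], [[0.009, 0, 0], [0, 0.001, 0]], [[0.012, 0, 0], [0, 0.001, 0]], [[0.012, 0, 0], [0, 0.001, 0]]])

```text
clock: 14.35
position: [525.7, -141.8, 193.3]
ee_rot: [-0.577, 0.754, 0.19, 0.25]
contact_force: [1.4, 13.0, 11.8]
gripper_width: 27.4
grasp_force: 61.5
```

```bash
python3 arc.py -36
python3 - <<'E'
import sys;sys.path.insert(0,'.')
from h import *
i=arm.camera_info("wrist");a,d=arm.get_image("wrist");s=arm.read_state()
b,e=arm.get_image("scene");np.savez("w6.npz",a=a,b=b)
c1=cv2.resize(a[170:340,250:390],(490,595),interpolation=cv2.INTER_CUBIC);cv2.imwrite("pics/w6.png",c1)
E
```

```text
theta -35.93 r 149.74 x 0.21 tilt -36.59 F [ 1.4 13.  11.8] Ftool [-17.4   2.1  -1.8] tq [-0.64 -3.65  0.05] 27.44945301885488 14.35
-36.0 [0.0014 0.0008 0.0006] [0.0002 0.0033 0.0012]
```

View pics/w6.png

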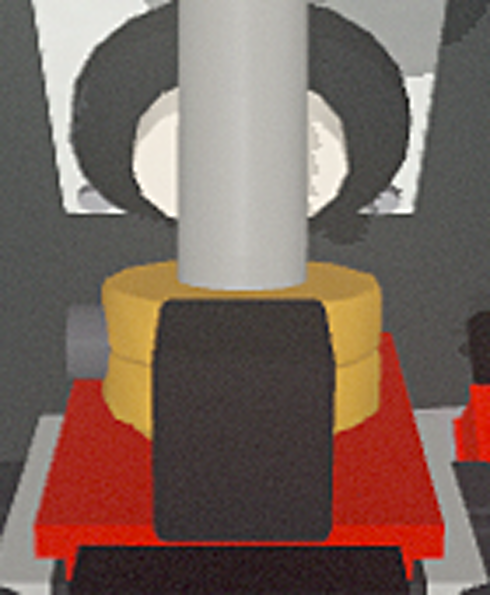

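The head sits on the brass collar with the black lug's face against it and the pin out of sight, at about 19 N. I'll ease the preload and then let go.

Emit:
arm_command(rows=[[[-0.005, 0, 0], [0, 0, 0]], [[-0.01, 0, 0], [0, 0, 0]], [[-0.013, 0, 0], [0, 0, 0]], [[-0.013, 0, 0], [0, 0, 0]]])

```text
clock: 14.85
position: [525.7, -141.7, 193.3]
ee_rot: [-0.577, 0.755, 0.189, 0.248]
contact_force: [0.1, 6.6, 4.5]
gripper_width: 27.2
grasp_force: 61.8
```

```bash
python3 arc.py -36
```

```text
theta -35.86 r 149.68 x 0.2 tilt -36.3 F [0.1 6.6 4.5] Ftool [-7.9  1.6  0.2] tq [-0.34 -1.17  0.06] 27.178792331254677 14.85
-36.0 [0.0018 0.0008 0.0003] [0.0001 0.0017 0.0006]
```

Emit:
arm_command(rows=[[[-0.006, 0, 0], [0, 0, 0]], [[-0.008, 0, 0], [0, 0, 0]]])

```text
clock: 15.05
position: [525.8, -141.5, 193.4]
ee_rot: [-0.577, 0.756, 0.188, 0.247]
contact_force: [1.3, 3.4, 1.2]
gripper_width: 27.3
grasp_force: 62.3
```

Emit:
arm_command(rows=[[[0, 0, 0], [0, 0, 0]], [[0, 0, 0], [0, 0, 0]], [[0, 0, 0], [0, 0, 0]], [[0, 0, 0], [0, 0, 0]], [[0, 0, 0], [0, 0, 0]]], grip=0.65)

```text
clock: 15.55
position: [525.6, -142.2, 192.9]
ee_rot: [-0.576, 0.756, 0.188, 0.246]
contact_force: [0.1, 0.3, 0.1]
gripper_width: 55.5
grasp_force: 0.0
```

Emit:
arm_command(rows=[[[0, 0, -0.03], [0, 0, 0]], [[0, 0, -0.09], [0, 0, 0]], [[0, 0, -0.18], [0, 0, 0]], [[0, 0, -0.3], [0, 0, 0]], [[0, 0, -0.42], [0, 0, 0]]])

```text
clock: 16.05
position: [508.8, -202.8, 279.8]
ee_rot: [-0.577, 0.756, 0.187, 0.246]
contact_force: [0.1, -0.5, -1.1]
gripper_width: 55.7
grasp_force: 0.0
```

Emit:
arm_command(rows=[[[0, 0, -0.1], [0, 0, 0]], [[0, 0, -0.1], [0, 0, 0]], [[0, 0, -0.1], [0, 0, 0]], [[0, 0, -0.1], [0, 0, 0]]])

```text
clock: 16.45
position: [505.0, -215.3, 297.3]
ee_rot: [-0.576, 0.756, 0.189, 0.246]
contact_force: [0.3, 0.2, -0.8]
gripper_width: 55.3
grasp_force: 0.0
```

Run:
```python
from h import *
s=arm.read_state();print(s["position"],s["contact_force"],s["clock"])
i=arm.camera_info("wrist");a,d=arm.get_image("wrist");W=cloud("wrist",d,i);b,e=arm.get_image("scene");V=cloud("scene",e)
for n,im,dd,w in(("wrist",a,d,W),("scene",b,e,V)):
  yaw=-.268;o=np.array([545.6,-65.9,84.35]);q=w-o
  ss=q@[-np.sin(yaw),np.cos(yaw),0];t=q@[np.cos(yaw),np.sin(yaw),0];r=np.hypot(ss,q[...,2]);th=np.degrees(np.arctan2(ss,q[...,2]))
  hsv=cv2.cvtColor(im,cv2.COLOR_BGR2HSV)
  m=((hsv[...,0]<8)|(hsv[...,0]>172))&(hsv[...,1]>130)&(hsv[...,2]>40)&(dd>0)&(abs(t)<40)&(r>100)&(r<200)&(th<0)
  u=np.radians(-36);al=ss*np.cos(u)-q[...,2]*np.sin(u);ra=ss*np.sin(u)+q[...,2]*np.cos(u)-150
  print(n,m.sum(),"along",np.percentile(al[m],[1,50,99]),"rad",np.percentile(ra[m],[1,99]),"t",np.percentile(t[m],[1,99]))
h=cv2.resize(a[100:400,200:440],(400,500));g=cv2.resize(b[170:330,180:340],(400,400),interpolation=cv2.INTER_CUBIC)
c=np.zeros((500,800,3),np.uint8);c[:,:400]=h;c[:400,400:]=g;cv2.imwrite("pics/end.png",c)
```

```text
[ 504.97242701 -215.26319535  297.31605987] [ 0.26087075  0.24064387 -0.82892001] 16.45
wrist 1220 along [-14.96967008  -7.74099853  14.86918584] rad [-18.03143977  27.3205868 ] t [-16.06527841  16.57618351]
scene 407 along [-23.69602919  12.88356776  18.82983651] rad [-25.55430208  19.8805046 ] t [-15.06713183  18.78991215]
```

View pics/end.png

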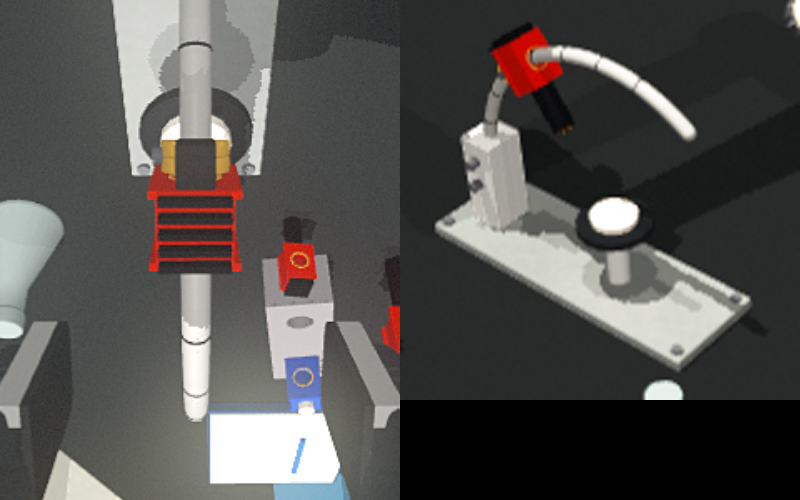

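The head rests against the collar, with its snout inside the arc aimed at the tile. The blue head is still in the dock and the gripper is clear.

```bash
python3 -c "
from bench import arm
print(arm.job_done())"
```

```text
the job is handed in; nothing more can be done
None
```

The job is handed in at about 16.5 s of the 61 s allowed: the red lamp head was pressed home on the collar at about 19 N and has stayed there since I let go. Its lamp points at the tile; the pin is hidden behind the lug, so I judged it pushed in from the contact and seating rather than from sight.

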